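# Enrol the yellow fob plate under the reader head

### The job

Set the yellow fob plate flat in the open run-in channel of the fob reader, nose towards the reader head, and slide it into the low tunnel under the head until you feel it meet the sprung stop hidden inside. Keep it gently pressed against the stop with about 8 newtons, never more than 18, for two seconds so that it is read, then ease off, let go and leave it lying flat in the tunnel at the stop. Leave the blue plate and the other things alone.

Things in the scene. Friction and masses are not known exactly. Their poses are not given: they have to be found in the camera images.
- yellow_plate_grip (a point): Bright yellow plastic fob plate, loose, about 250 g: flat tongue 150 long x 40 wide x 8 mm thick, with an upright grip tab near its tail (28 mm along the plate, 12 across, from 8 to 52 mm above the underside). This point: middle of the tab, 30 mm above the underside, 130 mm behind the nose. x points to the nose, z up; grip the tab across y.
- yellow_plate_nose (a point): Front end of the yellow plate on its centre line, 4 mm above the underside; same axes. The tail edge is 150 mm behind. A round black and silver disc marks the nose half. The fingertips stay clear of the tongue when the tab is gripped at mid-height.
- reader_mouth (a point): Fixed fob reader: grey bed with a white head (125 mm long, 80 wide, top 67 mm above the table, dark round window on top). This point: middle of the tunnel mouth, on the bed's surface, 12 mm above the table. x points into the tunnel (push direction), z up. The tunnel is 44 mm wide and only 10 mm high.
- reader_runin (a point): Middle of the reader's open run-in channel, on the bed's surface, 75 mm before the mouth, same axes. Two aluminium rails 8 mm high, 50 mm apart, run from 150 to 25 mm before the mouth, then funnel to the tunnel's width; the bed reaches back to 166 mm. The plate just fits in the open part: set it in with its nose about 10 mm short of the mouth.
- reader_window (a point): Centre of the round window on the head's top, 62 mm past the mouth. Below it in the tunnel, out of sight, is the sprung stop; its face at rest lies 55 to 85 mm past the mouth, different each time. It is damped, pushes back with 3 N at first touch and 1.5 N more per mm, for at most 14 mm. Sliding the plate takes 1 to 5 N more.
- reader_lamp (a point): Small green lamp on the head's top near its far end (look only). The reader reads a plate kept steadily pressed on the stop with 4 to 13 N for over a second; more than 18 N on the stop damages it. When let go, the stop pushes the plate back softly to the stop's rest position, where it stays.
- blue_plate_grip (a point): Middle of the tab of a blue plate of the same shape, same axes. Leave alone. The two plates may lie in either of two places.
- bowl: White ceramic rice bowl, 116 mm across, 58 mm high, origin at its foot; leave alone.
- clothespin: Green plastic clothespin, 85 mm long, lying; leave alone.
- hook: S-shaped steel hook, about 90 mm, lying; leave alone.
- padlock: Brass padlock, 65 mm long, lying; leave alone.
- torch: Black and grey hand torch, 118 mm long, 40 mm high, lying; leave alone.
- spice_jar: Closed jar, 52 mm across, 75 mm high, origin at its foot; leave alone.
Mind the look-alikes: they are no part of the job. Of the things like the part that bears yellow_plate_grip, leave any that is red; of the rest the smaller one is meant.

How it is judged:
On the way, in this order (a step that is already met when the one before it is completed fails the run):
1. the yellow plate lies flat in the run-in channel, pointing into the tunnel, its nose not yet more than 30 mm past the mouth (x of yellow_plate_nose in the frame of reader_mouth between -0.08 and 0.03 m and y of yellow_plate_nose in the frame of reader_mouth between -0.006 and 0.006 m and y of yellow_plate_grip in the frame of reader_mouth between -0.008 and 0.008 m and z of yellow_plate_nose in the frame of reader_mouth between 0.001 and 0.0075 m and angle between yellow_plate_nose's own z axis and vertical below 0.06 rad), for 0.1 s.
2. the plate is pressed on the hidden stop with 4 to 13 N for one second without a break (contact force between yellow_plate and stop between 4 and 13 N and x of yellow_plate_nose in the frame of reader_mouth above 0.05 m), for 1 s.
At the end, for the whole second after the job is handed in: the yellow plate lies flat and still in the tunnel under the head, released, its nose at least 45 mm past the mouth, within 6 mm of the hidden stop's face and within 6 mm of the centre line (x of yellow_plate_nose in the frame of reader_mouth above 0.045 m and y of yellow_plate_nose in the frame of reader_mouth between -0.006 and 0.006 m and y of yellow_plate_grip in the frame of reader_mouth between -0.008 and 0.008 m and z of yellow_plate_nose in the frame of reader_mouth between 0.001 and 0.007 m and angle between yellow_plate_nose's own z axis and vertical below 0.06 rad and horizontal distance between yellow_plate_nose and stop_face below 0.006 m and linear speed of yellow_plate below 0.01 m/s and contact force between the fingers and yellow_plate below 0.1 N); the robot touches nothing.
It fails at once if the plate pressed on the stop with more than 18 N (contact force between yellow_plate and stop above 18 N).
It fails at once if the blue plate or another bystander moved more than 20 mm (distance of any of blue_plate_grip, bowl, clothespin, hook, padlock, torch, spice_jar from where it was at the start of the episode above 0.02 m).
It also fails if it takes over 64 s, if anything falls off the work surface, if the arm or the gripper's body presses on something with over 40 N, if the wrist force passes 120 N, or if a joint passes its speed limit or range.

### The arm

A 7-joint arm with a two-finger parallel gripper is mounted at the origin on the work surface. World frame = base frame: x ahead of the robot, y to its left, z up, the work surface at z = 0. Lengths are in m, angles in rad, forces in N, time in s.
With the tool pointing down it reaches from about 0.4 to 0.85 m from the base axis. Payload 4.5 kg.
Tool frame: the origin (TCP) lies midway between the tips of the shut fingers; the grasp point (between the pads) lies 19 mm behind it; z points along the fingers, y is the direction in which the jaws open and shut (so a half turn about z gives the same grasp; the last joint's range is limited). The gripper opens to 88 mm and grips with 3 to 60 N. Pads are 18 mm wide; open, the fingers measure 123 mm over their backs; the gripper's body (75 mm by 187 mm) begins 45 mm behind the grasp point.
Start: joints at [1.268, 0.689, -0.195, 1.565, 0.157, 0.902, -0.215], TCP at [0.207, -0.59, 0.239] pointing down, gripper open.
Joint ranges: [-3.01, 3.01], [-0.46, 2.08], [-1.47, 1.51], [0.13, 2.56], [-1, 4.14], [0.04, 2.09], [-2.66, 2.66]. Speed limits (rad/s): [2.57, 2.57, 3.14, 3.14, 3.14, 3.14, 3.14].

### API

Orientations are given as a unit quaternion [x, y, z, w].
In Python, from plant import get_state, snapshot, finish_job, regions_of gives the robot as it stands.
- The arm moves only by the tool send_rows, never from a script. Its argument "series" is a list of rows, each an object of numbers: "grip": the opening, from 0 (shut) to 1 (fully open); "dx", "dy", "dz": the shift along the tool's x, y, z in mm; "turn": the turn about the tool's z in rad. A call has 1 to 20 rows; each row shifts and turns the commanded pose from where the row before left it, along the tool's axes as they then stand; what a row does not reach is not made up. A row lasts 1/10 s, in which the tool goes at most 50 mm and 8.59 degrees, less where a joint would pass 70% of its speed; a pose out of reach is approached as far as the arm can. A call is refused whole if a number of a shift passes 50 or a number of a turn 0.15, either way. A call with a gripper value outside its range is refused whole. The fingers move at their own pace and stop on an object; "force" is the grip in N (left out, the last holds). Time passes only in rows, so rows that do not move let the fingers close. It gives the time, the measured TCP pose, the force and the opening at its end, in the units of the state.
- get_state(): the state, without advancing time (a new reading comes with each control period).
- snapshot(name): name is "scene" or "top" or "wrist"; returns a dict with "img" (384x512x3 uint8, red, green, blue), "depth" (384x512 float32, m along the optical axis (not along the pixel's ray), 0 where there is no reading), "fov_y" (degrees; the focal length in pixels is half the picture's height over the tangent of half this angle, whatever the lens; pixels are square), "cx", "cy" (the principal point, pixels), "k1" (the pictures are not rectified: a ray, as slopes to the right and down, at radius r is drawn at 1 + k1 r^2 times it, then the intrinsics apply), "R" (3x3) and "t" (3): a world point X has camera coordinates R X + t. Camera axes: x right, y down, z forward; pixel columns grow to the right and rows downward; lengths in m; the calibration is good to about 2 mm. A picture is of the moment at which its call begins.
- finish_job(): hands the job in, once; it reports no verdict.
Trained networks look in a picture, given as the dict that the camera call returned (one of the last four; its "shot" number tells which), for a name from the list of things; names that differ only in an ending like _2 or _b are one class to them, and where a whole thing is asked for, a point or a joint stands for the part that bears it (a point fixed in the world has none). Each returns a list of dicts, best first, with "score" (0 to 1); they miss things now and then, are a little off and sometimes report something else, mostly with a low value. They report only what shows in the picture. A call takes as long as a camera call. They do not tell look-alikes from the thing itself.
- regions_of(picture, target): "pixels" (384x512 bool, what is visible of it) and "extent" ([left, top, right, bottom] in pixels, round what is visible of it).
The state is a dict: "clock": time; "q": joint angles; "qd": joint speeds; "joint_torque": joint torques, N m; "tool_pos": TCP position; "eef_rot": TCP orientation; "contact_force": force on the tool from outside, world axes, zero at the start; "moment": the same for the moment, N m; "opening": opening from 0.0 (shut) to 1.0 (fully open).
Only numpy, scipy, OpenCV 4.12 (cv2) and the standard library are available. Lean on these libraries where they do the work, as an engineer would, in place of code of your own. Each camera call takes 0.05 s, during which the arm holds its last target.

## Working session

There is one attempt and no reset: what is moved stays moved. The work goes in short steps, Python scripts to look and compute and a tool call to move; the robot and the scene stay as the last step left them, time stands still between calls to the robot, and variables do not carry over. Pictures are saved under pics/ and viewed, and the job is handed in when it is done.

Besides the shell and the picture viewer there is one more tool, called as a command line: name --argument value ..., lists and objects as JSON in quotes. send_rows: Moves the arm, as the interface text tells. Its arguments: {"type":"object","properties":{"series":{"type":"array","items":{"type":"object","properties":{"grip":{"type":"number"},"dx":{"type":"number"},"dy":{"type":"number"},"dz":{"type":"number"},"turn":{"type":"number"}}}},"force":{"type":"number"}},"required":["series"]}

```bash
ls; mkdir -p pics
cat > h.py <<'E'
import numpy as np, cv2, pickle
from plant import get_state, snapshot, finish_job, regions_of
def f(p): return p['img'].shape[0]/2/np.tan(np.radians(p['fov_y'])/2)
def world(p,u,v,d=None,z=None):
    u=np.atleast_1d(np.float64(u));v=np.atleast_1d(np.float64(v));F=f(p)
    K=np.array([[F,0,p['cx']],[0,F,p['cy']],[0,0,1]])
    s=cv2.undistortPoints(np.stack([u,v],-1).reshape(-1,1,2),K,np.array([p['k1'],0,0,0.])).reshape(-1,2)
    r=np.c_[s,np.ones(len(s))]; R=np.array(p['R']);t=np.array(p['t'])
    if d is not None: return (r*np.ravel(d)[:,None]-t)@R
    c=-R.T@t; w=r@R; return c+w*((z-c[2])/w[:,2])[:,None]
def proj(p,X):
    F=f(p);K=np.array([[F,0,p['cx']],[0,F,p['cy']],[0,0,1]])
    return cv2.projectPoints(np.float64(X).reshape(-1,1,3),cv2.Rodrigues(np.array(p['R']))[0],np.float64(p['t']),K,np.array([p['k1'],0,0,0.]))[0].reshape(-1,2)
def cloud(p):
    v,u=np.mgrid[:384,:512]; return world(p,u.ravel(),v.ravel(),d=p['depth'].ravel()).reshape(384,512,3)
def save(p,n,crop=None,k=1):
    im=p['img'][:,:,::-1]
    if crop: im=im[crop[1]:crop[3],crop[0]:crop[2]]
    cv2.imwrite('pics/'+n+'.png',cv2.resize(im,None,fx=k,fy=k,interpolation=cv2.INTER_CUBIC))
E
python3 - <<'E'
from h import *
for n in ['scene','top']:
    p=snapshot(n); save(p,n+'0',k=1.5); pickle.dump(p,open(n+'0.pkl','wb'))
    print(n,p['fov_y'],p['k1'],-np.array(p['R']).T@p['t'])
    for t in ['yellow_plate_grip','blue_plate_grip','reader_mouth']:
        try:
            for r in regions_of(p,t): print(t,r['score'],r['extent'],r['pixels'].sum())
        except Exception as e: print(t,e)
print(get_state())
E
```

```text
pics
scene 49.72388211242465 -0.08634214650463296 [ 1.20789101 -0.72197563  0.78765659]
yellow_plate_grip 0.86 [179.2, 177.2, 212.5, 207.3] 429
yellow_plate_grip 0.73 [232.2, 176.1, 270.9, 195.8] 422
yellow_plate_grip 0.65 [229.1, 134.8, 277.7, 159.9] 561
yellow_plate_grip 0.23 [236.6, 181.6, 314.9, 260.5] 2542
yellow_plate_grip 0.15 [93.6, 236.4, 122.4, 251.7] 176
blue_plate_grip 0.89 [147.5, 220.0, 199.2, 250.0] 699
reader_mouth 0.6 [240.7, 183.3, 316.9, 259.0] 2593
reader_mouth 0.46 [174.6, 260.3, 220.0, 299.9] 1541
reader_mouth 0.44 [236.6, 172.4, 273.3, 197.7] 402
top 55.87134096049807 0.005718285800198396 [0.42144604 0.01648684 1.08052817]
yellow_plate_grip 0.96 [272.1, 222.5, 293.5, 273.6] 721
yellow_plate_grip 0.89 [197.4, 203.0, 246.3, 220.3] 682
yellow_plate_grip 0.73 [198.9, 129.3, 307.5, 168.5] 2955
yellow_plate_grip 0.59 [132.9, 236.9, 198.2, 285.7] 1233
blue_plate_grip 0.79 [310.9, 207.0, 364.2, 222.0] 710
reader_mouth 0.75 [198.0, 129.2, 306.6, 166.8] 2811
reader_mouth 0.17 [197.6, 203.1, 247.3, 221.1] 673
{'clock': 0.4, 'q': array([ 1.26776183,  0.68921885, -0.19457777,  1.56544641,  0.15731485,
        0.90252681, -0.21510587]), 'qd': array([-9.28511226e-04, -1.37111997e-05, -5.17529908e-04, -2.71055724e-03,
        4.99836159e-05, -3.52967204e-04,  1.03633307e-03]), 'joint_torque': array([ 1.18079079e-03, -5.26963270e+01, -1.26481656e+00, -1.53500247e+01,
       -5.19683654e-02,  1.57818937e-03,  6.80117228e-05]), 'tool_pos': array([ 0.20654147, -0.58980512,  0.23862879]), 'eef_rot': array([ 9.85849075e-01,  1.67635286e-01, -3.38050597e-05, -1.01582583e-04]), 'contact_force': array([-0.23975327,  0.77505725,  0.23479958]), 'moment': array([-0.00895274, -0.01898063, -0.02048451]), 'opening': 0.9998325107490158}
```

View pics/top0.png

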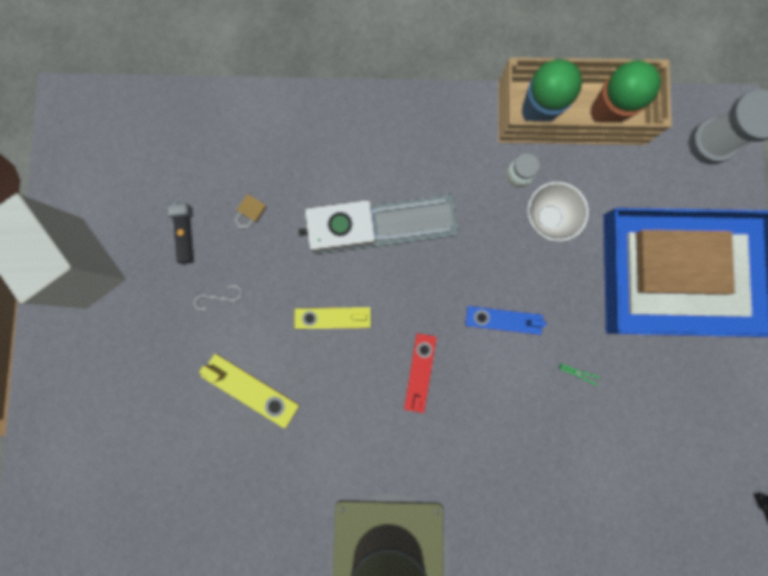

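View pics/scene0.png

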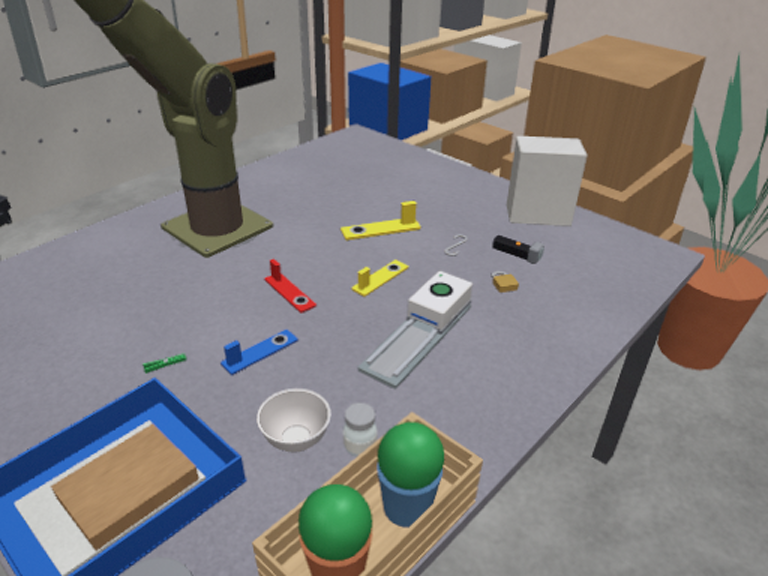

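The top view shows two yellow plates: one at px (222,212) and a larger one at px (165,260). The reader head is at px (226,150), with its channel to the right. Next I'll measure the poses.

Run:
```python
from h import *
p=pickle.load(open('top0.pkl','rb')); C=cloud(p)
hsv=cv2.cvtColor(p['img'],cv2.COLOR_RGB2HSV)
m=cv2.inRange(hsv,(20,110,80),(35,255,255))
n,l,s,c=cv2.connectedComponentsWithStats(m)
for i in range(1,n):
    if s[i,4]<200: continue
    print(s[i],c[i])
    P=C[l==i]; low=P[P[:,2]<0.02]; print('z pct',np.percentile(P[:,2],[5,50,95,99]))
    v,u=np.nonzero(l==i)
    W=world(p,u,v,z=0.008)[:,:2].astype(np.float32)
    r=cv2.minAreaRect(W*1000); print('rect',r, cv2.boxPoints(r).round(1).tolist())
    t=P[P[:,2]>0.03]; print('tab',len(t),t.mean(0) if len(t) else '')
    print('disc pixels')
# reader
X=C[110:180,185:315]
z=X[...,2]
print('z hist',np.histogram(z,bins=[-.01,.005,.009,.015,.018,.025,.05,.06,.064,.07,.08])) 
hd=(C[...,2]>0.055)&(C[...,2]<0.08); sub=np.zeros_like(hd); sub[125:172,190:260]=1; hd&=sub
W=C[hd]; r=cv2.minAreaRect((W[:,:2]*1000).astype(np.float32)); print('head',r,cv2.boxPoints(r).round(1).tolist(),W[:,2].mean())
b=(C[...,2]>0.007)&(C[...,2]<0.03); sub[:]=0; sub[125:172,248:312]=1; b&=sub
W=C[b]; r=cv2.minAreaRect((W[:,:2]*1000).astype(np.float32)); print('bed',r,cv2.boxPoints(r).round(1).tolist(),np.median(W[:,2]))
save(p,'top_r',(190,115,320,240),6)
```

```text
[207 205  40  14 485] [228.00206186 211.4742268 ]
z pct [0.00520082 0.0084491  0.05204164 0.05491045]
rect ((451.58514404296875, 101.69526672363281), (38.333656311035156, 115.59292602539062), 1.1691253185272217) [[431.20001220703125, 159.10000610351562], [433.6000061035156, 43.5], [471.8999938964844, 44.29999923706055], [469.6000061035156, 159.89999389648438]]
tab 52 [0.45131134 0.05958271 0.09041877]
disc pixels
[ 134  237   65   48 1009] [163.38751239 258.42021804]
z pct [0.00742912 0.01101193 0.06660415 0.07011979]
rect ((308.2879638671875, 276.3757629394531), (198.89431762695312, 50.65464782714844), 60.1428337097168) [[236.8000030517578, 202.6999969482422], [280.70001220703125, 177.5], [379.79998779296875, 350.0], [335.79998779296875, 375.20001220703125]]
tab 121 [0.34598605 0.31824168 0.10174178]
disc pixels
z hist (array([6068,  148, 1070,  185,  265,   98,   33,  198,  932,   61]), array([-0.01 ,  0.005,  0.009,  0.015,  0.018,  0.025,  0.05 ,  0.06 ,
        0.064,  0.07 ,  0.08 ]))
head ((626.9757690429688, 102.47198486328125), (81.29386138916016, 124.66107177734375), 8.895204544067383) [[577.2000122070312, 157.8000030517578], [596.5, 34.599998474121094], [676.7999877929688, 47.20000076293945], [657.5, 170.3000030517578]] 0.06593911288243584
bed ((649.318359375, -37.984169006347656), (84.94344329833984, 173.34364318847656), 8.990694999694824) [[593.7999877929688, 41.0], [620.9000244140625, -130.1999969482422], [704.7999877929688, -117.0], [677.7000122070312, 54.29999923706055]] 0.013270732157849125
```

View pics/top_r.png

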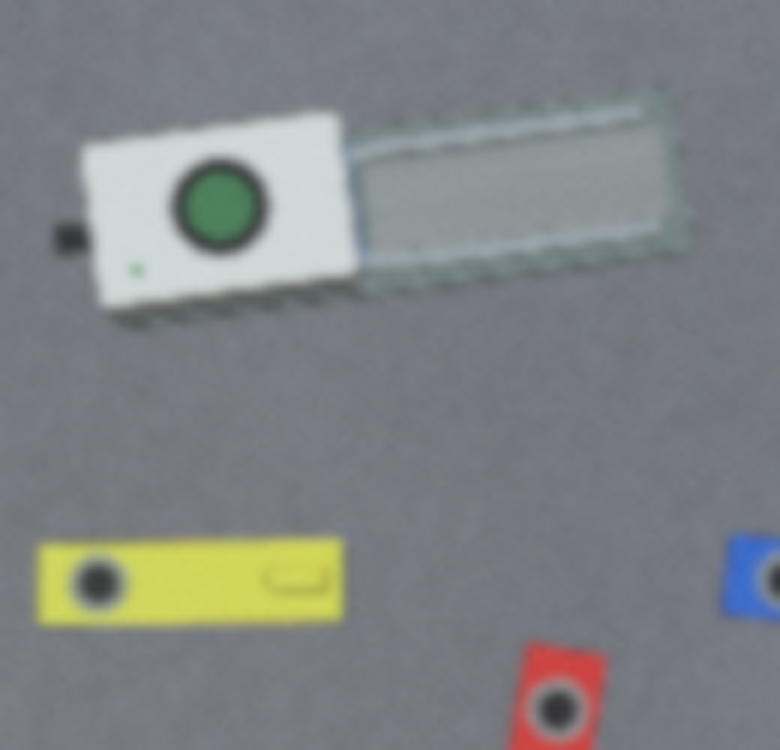

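```bash
cat >> h.py <<'E'
from scipy.spatial.transform import Rotation as Ro
def tool(s=None):
    s=s or get_state(); M=Ro.from_quat(s['eef_rot']).as_matrix(); return np.array(s['tool_pos']),M,np.arctan2(M[1,0],M[0,0])
def plan(target,yaw_deg,s=None):
    P,M,y=tool(s); d=(M.T@(np.array(target)-P))*1000
    t=-(np.radians(yaw_deg)-y); t=(t+np.pi)%(2*np.pi)-np.pi
    print('pos',P.round(4),'yaw',np.degrees(y).round(2),'tiltz',M[:,2].round(4)); print('d mm',d.round(1),'turn',round(t,4))
E
python3 - <<'E'
from h import *
p=pickle.load(open('top0.pkl','rb'));C=cloud(p)
hsv=cv2.cvtColor(p['img'],cv2.COLOR_RGB2HSV)
m=cv2.inRange(hsv,(20,110,80),(35,255,255)); m[:, :195]=0; m[:200]=0; m[230:]=0
m=cv2.morphologyEx(np.pad(m,20),cv2.MORPH_CLOSE,np.ones((11,11)))[20:-20,20:-20]
c=max(cv2.findContours(m,0,1)[0],key=cv2.contourArea).reshape(-1,2)
W=world(p,c[:,0],c[:,1],z=0.008)[:,:2]*1000
print(cv2.minAreaRect(W.astype(np.float32)),W.min(0),W.max(0))
plan([0.452,0.060,0.18],91.2)
E
```

```text
((451.28271484375, 116.51573181152344), (38.33359909057617, 145.2402801513672), 1.168610692024231) [430.65350295  43.63967072] [471.84902146 189.45163718]
pos [ 0.2065 -0.5898  0.2386] yaw 19.3 tiltz [-1.e-04  2.e-04 -1.e+00]
d mm [ 446.4 -532.1   58.7] turn -1.2549
```

send_rows --series '[{"dx":22,"dy":-26.6,"dz":0},{"dx":22,"dy":-26.6,"dz":0},{"dx":22,"dy":-26.6,"dz":0},{"dx":22,"dy":-26.6,"dz":0},{"dx":22,"dy":-26.6,"dz":0},{"dx":22,"dy":-26.6,"dz":0},{"dx":22,"dy":-26.6,"dz":0},{"dx":22,"dy":-26.6,"dz":0},{"dx":22,"dy":-26.6,"dz":0},{"dx":22,"dy":-26.6,"dz":0},{"dx":22,"dy":-26.6,"dz":0},{"dx":22,"dy":-26.6,"dz":0},{"dx":22,"dy":-26.6,"dz":0},{"dx":22,"dy":-26.6,"dz":0},{"dx":22,"dy":-26.6,"dz":0},{"dx":22,"dy":-26.6,"dz":0},{"dx":22,"dy":-26.6,"dz":0},{"dx":22,"dy":-26.6,"dz":0},{"dx":22,"dy":-26.6,"dz":0},{"dx":22,"dy":-26.6,"dz":0}]'

```text
schema error: expected keys grip, dx, dy, dz, turn
```

send_rows --series '[{"turn":-0.14},{"turn":-0.14},{"turn":-0.14},{"turn":-0.14},{"turn":-0.14},{"turn":-0.14},{"turn":-0.14},{"turn":-0.14},{"turn":-0.135},{},{}]'

```text
schema error: expected keys grip, dx, dy, dz, turn
```

Run:
```python
from h import *
plan([0.4524,0.0615,0.18],91.17)
print(get_state()['q'].round(2),get_state()['clock'])
p=snapshot('wrist'); save(p,'w1',k=1.5); pickle.dump(p,open('w1.pkl','wb'));print(-np.array(p['R']).T@p['t'])
```

```text
pos [ 0.2065 -0.5898  0.2386] yaw 19.3 tiltz [-1.e-04  2.e-04 -1.e+00]
d mm [ 447.3 -533.4   58.7] turn -1.2544
[ 1.27  0.69 -0.19  1.57  0.16  0.9  -0.22] 0.4
[ 0.27731807 -0.56502176  0.38552932]
```

View pics/w1.png

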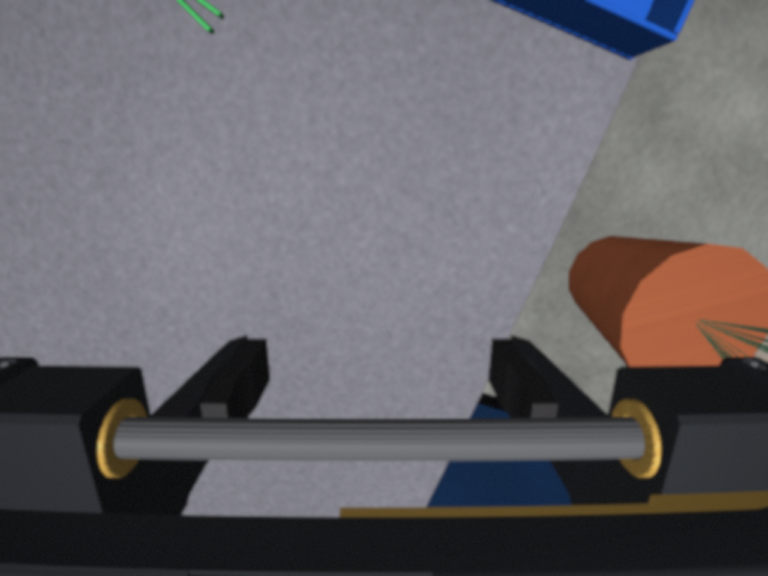

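The moves were refused because every row needs all five keys. I'll resend them.

send_rows --series '[{"dx":28,"dy":-33.3,"dz":0,"turn":0,"grip":1},{"dx":28,"dy":-33.3,"dz":0,"turn":0,"grip":1},{"dx":28,"dy":-33.3,"dz":0,"turn":0,"grip":1},{"dx":28,"dy":-33.3,"dz":0,"turn":0,"grip":1},{"dx":28,"dy":-33.3,"dz":0,"turn":0,"grip":1},{"dx":28,"dy":-33.3,"dz":0,"turn":0,"grip":1},{"dx":28,"dy":-33.3,"dz":0,"turn":0,"grip":1},{"dx":28,"dy":-33.3,"dz":0,"turn":0,"grip":1},{"dx":28,"dy":-33.3,"dz":0,"turn":0,"grip":1},{"dx":28,"dy":-33.3,"dz":0,"turn":0,"grip":1},{"dx":28,"dy":-33.3,"dz":0,"turn":0,"grip":1},{"dx":28,"dy":-33.3,"dz":0,"turn":0,"grip":1},{"dx":28,"dy":-33.3,"dz":0,"turn":0,"grip":1},{"dx":28,"dy":-33.3,"dz":0,"turn":0,"grip":1},{"dx":28,"dy":-33.3,"dz":0,"turn":0,"grip":1},{"dx":28,"dy":-33.3,"dz":0,"turn":0,"grip":1}]'

```text
clock: 2.05
tool_pos: [0.4539, 0.0629, 0.239]
eef_rot: [0.986, 0.168, 0.0, 0.0]
contact_force: [1.0, -0.2, 0.1]
opening: 1.001
```

send_rows --series '[{"dx":0,"dy":0,"dz":0,"turn":-0.14,"grip":1},{"dx":0,"dy":0,"dz":0,"turn":-0.14,"grip":1},{"dx":0,"dy":0,"dz":0,"turn":-0.14,"grip":1},{"dx":0,"dy":0,"dz":0,"turn":-0.14,"grip":1},{"dx":0,"dy":0,"dz":0,"turn":-0.14,"grip":1},{"dx":0,"dy":0,"dz":0,"turn":-0.14,"grip":1},{"dx":0,"dy":0,"dz":0,"turn":-0.14,"grip":1},{"dx":0,"dy":0,"dz":0,"turn":-0.14,"grip":1},{"dx":0,"dy":0,"dz":0,"turn":-0.135,"grip":1},{"dx":0,"dy":0,"dz":0,"turn":0,"grip":1},{"dx":0,"dy":0,"dz":0,"turn":0,"grip":1}]'

```text
clock: 3.15
tool_pos: [0.4534, 0.0609, 0.2388]
eef_rot: [0.701, 0.713, 0.0, 0.0]
contact_force: [-1.1, 0.2, -0.1]
opening: 1.001
```

Run:
```python
from h import *
plan([0.4524,0.0615,0.18],91.17)
print(get_state()['q'].round(2),get_state()['clock'])
p=snapshot('wrist'); save(p,'w2',k=1.5); pickle.dump(p,open('w1.pkl','wb'));print(-np.array(p['R']).T@p['t'])
```

```text
pos [0.4534 0.0609 0.2388] yaw 91.0 tiltz [ 2.e-04  1.e-04 -1.e+00]
d mm [ 0.6 -1.  58.8] turn -0.0029
[ 0.1   0.51 -0.5   2.04  0.38  0.68 -0.63] 3.15
[0.45175311 0.13615694 0.38569682]
```

View pics/w2.png

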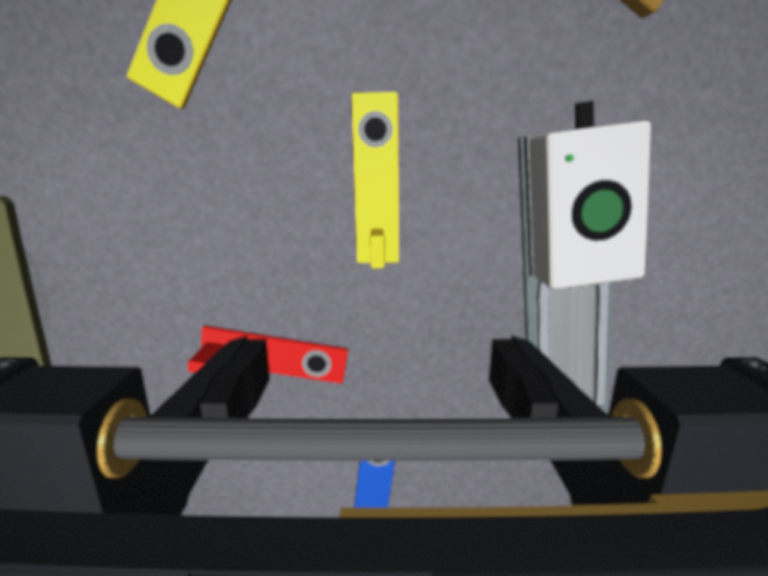

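The wrist view shows the target plate upright at about px (250,118), its tab near px (252,166), and the reader at the right. I'll measure both here for relative accuracy.

Run:
```python
from h import *
p=pickle.load(open('w1.pkl','rb'));C=cloud(p)
hsv=cv2.cvtColor(p['img'],cv2.COLOR_RGB2HSV)
m=cv2.inRange(hsv,(20,110,80),(35,255,255)); m[:, :215]=0; m[:, 290:]=0
m=cv2.morphologyEx(np.pad(m,20),cv2.MORPH_CLOSE,np.ones((15,15)))[20:-20,20:-20]
c=max(cv2.findContours(m,0,1)[0],key=cv2.contourArea).reshape(-1,2)
W=world(p,c[:,0],c[:,1],z=0.008)[:,:2]*1000
r=cv2.minAreaRect(W.astype(np.float32));print(r,cv2.boxPoints(r).round(1).tolist())
# side edge lines
v,u=np.nonzero(m)
L=[];Rr=[]
for y in range(68,150):
    xs=u[v==y]; L.append((xs.min()-.5,y)); Rr.append((xs.max()+.5,y))
for n,E in(('L',L),('R',Rr)):
    E=np.array(E);w=world(p,E[:,0],E[:,1],z=.008 if 1 else 0)*1000; k=np.polyfit(w[:,1],w[:,0],1); print(n,k,np.polyval(k,116))
# tab from depth
z=C[...,2]; t=(z>0.04)&(m>0); print('tab',t.sum(),C[t].mean(0),np.percentile(C[t],[3,97],axis=0).round(4).tolist())
hd=(z>0.06)&(z<0.075); hd[:,:345]=0; hd[230:]=0
hd=cv2.morphologyEx(hd.astype(np.uint8),cv2.MORPH_OPEN,np.ones((5,5)))
c=max(cv2.findContours(hd,0,1)[0],key=cv2.contourArea).reshape(-1,2)
W=world(p,c[:,0],c[:,1],z=.067)[:,:2]*1000
r=cv2.minAreaRect(W.astype(np.float32));print('head',r,cv2.boxPoints(r).round(1).tolist(), np.median(z[hd>0]))
print('table',np.median(z[60:130,290:330]),'plate z',np.median(z[100:140,240:262]))
save(p,'w2c',(340,60,450,290),2.5)
```

```text
((449.2806396484375, 116.20130157470703), (39.88819122314453, 154.4091339111328), 1.7853273153305054) [[426.8999938964844, 192.6999969482422], [431.79998779296875, 38.400001525878906], [471.6000061035156, 39.70000076293945], [466.79998779296875, 194.0]]
L [-3.47658754e-02  4.33687837e+02] 429.654995702476
R [-3.15253710e-02  4.73552735e+02] 469.89579179446935
tab 576 [0.45340289 0.07501188 0.22628482] [[0.4464, 0.053, 0.0499], [0.4615, 0.0846, 0.3371]]
head ((622.9824829101562, 105.12567138671875), (80.11603546142578, 122.71370697021484), 8.970341682434082) [[573.7999877929688, 159.5], [593.0, 38.29999923706055], [672.0999755859375, 50.79999923706055], [653.0, 172.0]] 0.06602500802279324
table 0.0009905999366202432 plate z 0.009062826100813956
```

View pics/w2c.png

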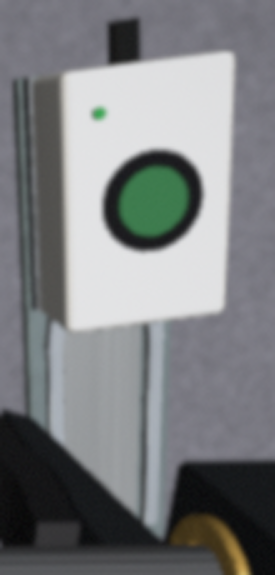

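send_rows --series '[{"dx":0,"dy":-1.4,"dz":30,"turn":-0.01,"grip":1},{"dx":0,"dy":0,"dz":40,"turn":0,"grip":1},{"dx":0,"dy":0,"dz":40,"turn":0,"grip":1},{"dx":0,"dy":0,"dz":40,"turn":0,"grip":1},{"dx":0,"dy":0,"dz":30,"turn":0,"grip":1},{"dx":0,"dy":0,"dz":20,"turn":0,"grip":1},{"dx":0,"dy":0,"dz":15,"turn":0,"grip":1},{"dx":0,"dy":0,"dz":8.8,"turn":0,"grip":0.6},{"dx":0,"dy":0,"dz":0,"turn":0,"grip":0.4},{"dx":0,"dy":0,"dz":0,"turn":0,"grip":0.3},{"dx":0,"dy":0,"dz":0,"turn":0,"grip":0.2}]' --force 40

```text
clock: 4.3
tool_pos: [0.4523, 0.0607, 0.0203]
eef_rot: [0.696, 0.718, -0.0, 0.001]
contact_force: [0.3, 0.5, 0.4]
opening: 0.661
```

Run:
```python
from h import *
plan([0.452,0.061,0.015],91.6)
s=get_state();print(s['contact_force'],s['opening'],s['clock'])
p=snapshot('wrist'); save(p,'w3',k=1.5)
```

```text
pos [0.4523 0.0607 0.0203] yaw 91.72 tiltz [ 6.e-04 -1.e-03 -1.e+00]
d mm [ 0.3 -0.3  5.3] turn 0.0021
[0.26976574 0.48839595 0.44468428] 0.6611172354914922 4.3
```

View pics/w3.png

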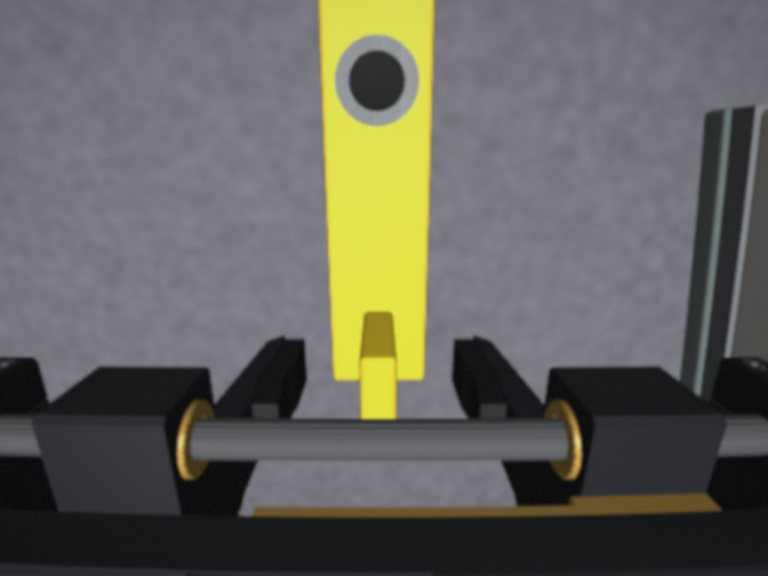

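Run:
```python
from h import *
p=snapshot('wrist')
print(world(p,[222.5,283,252],[253,253,239],z=.008).round(4), world(p,[252],[239],z=.052).round(4),world(p,[252],[53],z=.008).round(4))
```

```text
[[0.4327 0.0432 0.008 ]
 [0.4727 0.0445 0.008 ]
 [0.4519 0.0541 0.008 ]] [[0.4513 0.0767 0.052 ]] [[0.4485 0.164  0.008 ]]
```

send_rows --series '[{"dx":0,"dy":0,"dz":5,"turn":0,"grip":0.6},{"dx":0,"dy":0,"dz":0,"turn":0,"grip":0.4},{"dx":0,"dy":0,"dz":0,"turn":0,"grip":0.2},{"dx":0,"dy":0,"dz":0,"turn":0,"grip":0},{"dx":0,"dy":0,"dz":0,"turn":0,"grip":0},{"dx":0,"dy":0,"dz":0,"turn":0,"grip":0},{"dx":0,"dy":0,"dz":0,"turn":0,"grip":0},{"dx":0,"dy":0,"dz":0,"turn":0,"grip":0}]' --force 40

```text
clock: 5.2
tool_pos: [0.4518, 0.0605, 0.0155]
eef_rot: [0.696, 0.718, -0.001, 0.0]
contact_force: [0.1, 0.0, 1.5]
opening: 0.133
```

Run:
```python
from h import *
plan([0.452,0.061,0.015],91.6)
s=get_state();print(s['contact_force'],s['opening'],s['clock'])
p=snapshot('wrist'); save(p,'w4',k=1.5)
```

```text
pos [0.4518 0.0605 0.0155] yaw 91.79 tiltz [-4.0e-04 -1.5e-03 -1.0e+00]
d mm [0.5 0.2 0.5] turn 0.0032
[5.22483357e-02 8.83895565e-04 1.54037933e+00] 0.13345248681010582 5.2
```

View pics/w4.png

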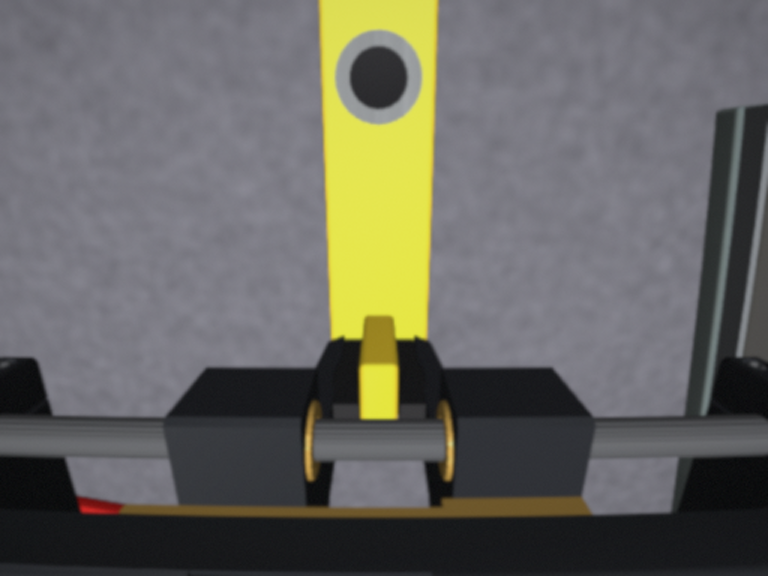

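Gripped: the opening is 11.7 mm. Before planning the carry I'll check clearances to the jar and bowl.

Run:
```python
from h import *
p=pickle.load(open('top0.pkl','rb'));C=cloud(p)
for n,(a,b,c,d) in {'jar':(335,98,362,128),'bowl':(348,118,395,164)}.items():
    X=C[b:d,a:c].reshape(-1,3); X=X[X[:,2]>0.03]; print(n,np.percentile(X,[3,50,97],axis=0).round(3).tolist())
plan([0.4518,0.0605,0.095],91.8)
```

```text
jar [[0.706, -0.274, 0.034], [0.739, -0.247, 0.074], [0.763, -0.226, 0.078]]
bowl [[0.608, -0.366, 0.031], [0.682, -0.333, 0.05], [0.723, -0.25, 0.062]]
pos [0.4518 0.0605 0.0155] yaw 91.78 tiltz [-4.0e-04 -1.5e-03 -1.0e+00]
d mm [ -0.1  -0.1 -79.5] turn -0.0004
```

send_rows --series '[{"dx":0,"dy":0,"dz":-10,"turn":0,"grip":0},{"dx":0,"dy":0,"dz":-25,"turn":0,"grip":0},{"dx":0,"dy":0,"dz":-30,"turn":0,"grip":0},{"dx":0,"dy":0,"dz":-20,"turn":0,"grip":0},{"dx":0,"dy":0,"dz":0,"turn":0,"grip":0}]'

```text
clock: 5.75
tool_pos: [0.4528, 0.0605, 0.1021]
eef_rot: [0.697, 0.717, 0.001, 0.001]
contact_force: [-0.1, 0.5, -2.2]
opening: 0.135
```

Run:
```python
from h import *
plan([0.6612,-0.1284,0.095],98.9)
s=get_state();print(s['contact_force'],s['opening'],s['clock'])
```

```text
pos [0.4528 0.0605 0.1021] yaw 91.69 tiltz [ 2.7e-03 -1.0e-04 -1.0e+00]
d mm [-195.   202.7    7.7] turn -0.1258
[-0.06278367  0.47730123 -2.15111418] 0.1352568385553375 5.75
```

send_rows --series '[{"dx":-14,"dy":14.5,"dz":0,"turn":0,"grip":0},{"dx":-24.5,"dy":25.5,"dz":0,"turn":0,"grip":0},{"dx":-24.5,"dy":25.5,"dz":0,"turn":0,"grip":0},{"dx":-24.5,"dy":25.5,"dz":0,"turn":0,"grip":0},{"dx":-24.5,"dy":25.5,"dz":0,"turn":0,"grip":0},{"dx":-24.5,"dy":25.5,"dz":0,"turn":0,"grip":0},{"dx":-24.5,"dy":25.5,"dz":0,"turn":0,"grip":0},{"dx":-20,"dy":20,"dz":0,"turn":0,"grip":0},{"dx":-14,"dy":15,"dz":0,"turn":0,"grip":0},{"dx":0,"dy":0,"dz":0,"turn":-0.063,"grip":0},{"dx":0,"dy":0,"dz":0,"turn":-0.063,"grip":0},{"dx":0,"dy":0,"dz":0,"turn":0,"grip":0},{"dx":0,"dy":0,"dz":0,"turn":0,"grip":0}]'

```text
clock: 7.05
tool_pos: [0.6595, -0.128, 0.099]
eef_rot: [0.65, 0.76, -0.002, -0.0]
contact_force: [0.9, -0.1, -1.9]
opening: 0.134
```

Run:
```python
from h import *
plan([0.6612,-0.1284,0.095],98.9)
s=get_state();print(s['contact_force'],s['opening'],s['clock'])
for n in ['wrist','top','scene']:
    p=snapshot(n); pickle.dump(p,open(n+'5.pkl','wb')); save(p,n+'5',k=1.5)
```

```text
pos [ 0.6595 -0.128   0.099 ] yaw 98.95 tiltz [-0.0027 -0.0023 -1.    ]
d mm [-0.7  1.6  4. ] turn 0.0008
[ 0.87490208 -0.10852289 -1.87061962] 0.13422983585658224 7.05
```

View pics/wrist5.png

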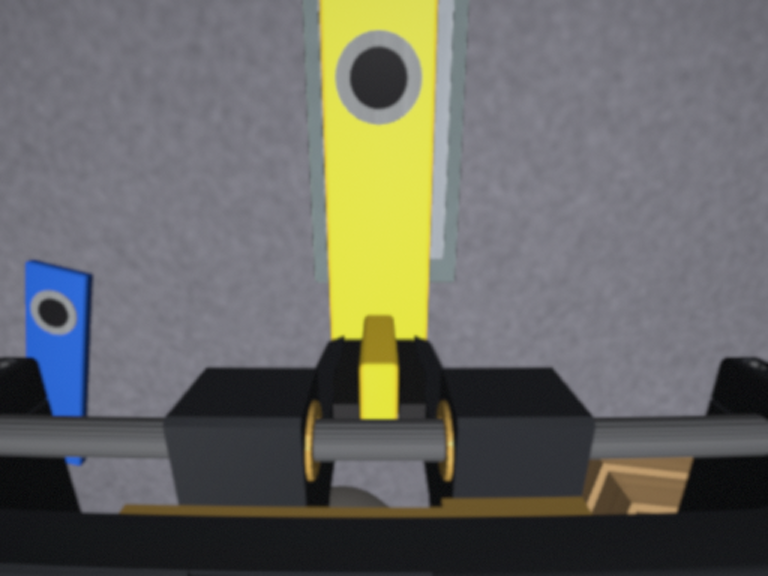

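View pics/scene5.png

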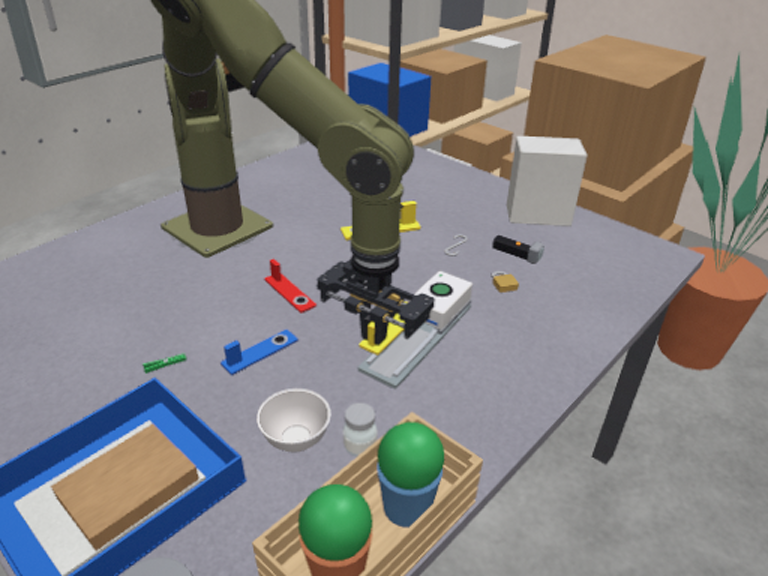

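The bed edges and its back edge (v≈186) show on both sides of the held plate. I'll fit them in this view to get the relative offset.

Run:
```python
from h import *
p=pickle.load(open('wrist5.pkl','rb'))
save(p,'w5c',(190,0,330,200),4)
im=cv2.GaussianBlur(p['img'],(3,3),0).astype(int)
for v in (20,60,100,150): print(v,[tuple(im[v,u]) for u in list(range(198,222,2))],'\n   ',[tuple(im[v,u]) for u in range(286,318,2)])
```

```text
20 [(np.int64(121), np.int64(121), np.int64(129)), (np.int64(118), np.int64(118), np.int64(126)), (np.int64(115), np.int64(121), np.int64(124)), (np.int64(119), np.int64(131), np.int64(133)), (np.int64(119), np.int64(131), np.int64(134)), (np.int64(119), np.int64(132), np.int64(135)), (np.int64(122), np.int64(134), np.int64(135)), (np.int64(153), np.int64(152), np.int64(127)), (np.int64(205), np.int64(189), np.int64(85)), (np.int64(222), np.int64(217), np.int64(74)), (np.int64(222), np.int64(223), np.int64(80)), (np.int64(223), np.int64(223), np.int64(81))] 
    [(np.int64(223), np.int64(223), np.int64(86)), (np.int64(222), np.int64(217), np.int64(77)), (np.int64(206), np.int64(193), np.int64(82)), (np.int64(168), np.int64(167), np.int64(146)), (np.int64(162), np.int64(168), np.int64(175)), (np.int64(163), np.int64(169), np.int64(177)), (np.int64(165), np.int64(171), np.int64(179)), (np.int64(159), np.int64(167), np.int64(173)), (np.int64(131), np.int64(142), np.int64(146)), (np.int64(117), np.int64(129), np.int64(131)), (np.int64(116), np.int64(128), np.int64(131)), (np.int64(116), 
[... 3486 characters left out ...]
int64(173), np.int64(175), np.int64(163)), (np.int64(171), np.int64(178), np.int64(185)), (np.int64(171), np.int64(178), np.int64(186)), (np.int64(166), np.int64(173), np.int64(180)), (np.int64(141), np.int64(151), np.int64(155)), (np.int64(125), np.int64(137), np.int64(140)), (np.int64(123), np.int64(136), np.int64(139)), (np.int64(122), np.int64(135), np.int64(138)), (np.int64(120), np.int64(128), np.int64(132)), (np.int64(124), np.int64(125), np.int64(133)), (np.int64(128), np.int64(128), np.int64(137)), (np.int64(127), np.int64(126), np.int64(135)), (np.int64(127), np.int64(127), np.int64(136)), (np.int64(128), np.int64(128), np.int64(137)), (np.int64(127), np.int64(127), np.int64(135))]
```

View pics/w5c.png

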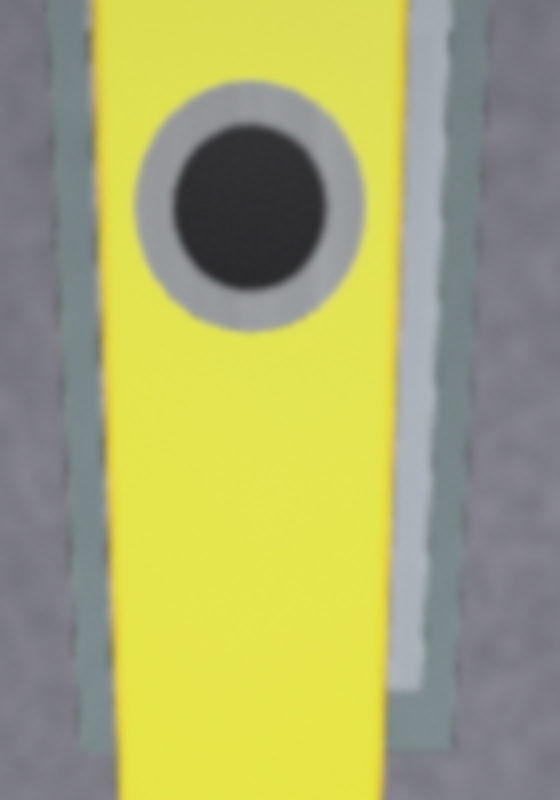

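```bash
cat > ed.py <<'E'
from h import *
def edges(p,v0,v1,zb,zp,uL=(185,240),uR=(270,330)):
    im=cv2.GaussianBlur(p['img'],(3,3),0).astype(float); g=im[...,1]-im[...,0]; y=im[...,0]-im[...,2]
    o={'bL':[],'bR':[],'pL':[],'pR':[]}
    for v in range(v0,v1):
        a=g[v]
        for u in range(uL[0],uL[1]):
            if a[u]<6<=a[u+1]: o['bL'].append((u+(6-a[u])/(a[u+1]-a[u]),v)); break
        for u in range(uR[1],uR[0],-1):
            if a[u]<6<=a[u-1]: o['bR'].append((u-(6-a[u])/(a[u-1]-a[u]),v)); break
        xs=np.nonzero(y[v,uL[0]:uR[1]]>60)[0]+uL[0]; o['pL'].append((xs.min()-.5,v)); o['pR'].append((xs.max()+.5,v))
    M=Ro.from_euler('z',98.95,degrees=True).as_matrix()
    for k,E in o.items():
        E=np.array(E); w=world(p,E[:,0],E[:,1],z=zb if k[0]=='b' else zp)*1000@M
        c=np.polyfit(w[:,0],w[:,1],1); r=w[:,1]-np.polyval(c,w[:,0]); k_=abs(r)<2*r.std()+.2; c=np.polyfit(w[k_,0],w[k_,1],1)
        print(k,len(E),'ang',np.degrees(c[0]).round(2),'lat at x=-60, 0, 30',np.polyval(c,[-60,0,30]).round(2),'xrange',w[:,0].min().round(),w[:,0].max().round(), 'rms',r[k_].std().round(2))
E
python3 - <<'E'
from ed import *
p=pickle.load(open('wrist5.pkl','rb'))
for zb in (0.012,):
    edges(p,5,160,zb,0.099-0.0155+0.008)
M=Ro.from_euler('z',98.95,degrees=True).as_matrix()
print('back edge',(world(p,[215,298],[186.5,186.5],z=.012)*1000@M).round(1)); print('rail end',(world(p,[291,],[172],z=.02)*1000@M).round(1))
P,R,y=tool(); print('tcp',(P*1000@M).round(1))
C=cloud(p);print('plate z',np.median(C[90:150,230:275,2]),'bed z',np.median(C[30:150,203:207,2]), np.median(C[60:150,290:296,2]))
# slope of plate in along direction
X=(C[5:170,235:270].reshape(-1,3)*1000)@M; k=np.abs(X[:,2]-91)<10; print(np.degrees(np.polyfit(X[k,0],X[k,2],1)[0]), np.polyfit(X[k,0],X[k,2],1))
E
```

```text
bL 155 ang 0.07 lat at x=-60, 0, 30 [-592.31 -592.24 -592.21] xrange -197.0 -79.0 rms 0.11
bR 155 ang 0.13 lat at x=-60, 0, 30 [-675.73 -675.59 -675.52] xrange -197.0 -79.0 rms 0.12
pL 155 ang 0.06 lat at x=-60, 0, 30 [-611.07 -611.01 -610.98] xrange -182.0 -104.0 rms 0.16
pR 155 ang 0.07 lat at x=-60, 0, 30 [-650.73 -650.66 -650.63] xrange -182.0 -104.0 rms 0.15
back edge [[-221.9 -597.5   12. ]
 [-221.8 -672.    12. ]]
rail end [[-206.6 -664.    20. ]]
tcp [-229.  -632.1  100.1]
plate z 0.09209179693258883 bed z 0.0019336819749161578 0.02100742258050998
0.3519438443345727 [6.14257887e-03 9.31808113e+01]
```

send_rows --series '[{"dx":10,"dy":3,"dz":0,"turn":-0.001,"grip":0},{"dx":10,"dy":0,"dz":10,"turn":0,"grip":0},{"dx":0,"dy":0,"dz":20,"turn":0,"grip":0},{"dx":0,"dy":0,"dz":20,"turn":0,"grip":0},{"dx":0,"dy":0,"dz":8,"turn":0,"grip":0},{"dx":0,"dy":0,"dz":0,"turn":0,"grip":0},{"dx":0,"dy":0,"dz":0,"turn":0,"grip":0}]'

```text
clock: 7.9
tool_pos: [0.6601, -0.1081, 0.0423]
eef_rot: [0.649, 0.761, -0.001, 0.0]
contact_force: [-0.1, -0.4, -0.2]
opening: 0.134
```

Run:
```python
from ed import *
p=snapshot('wrist'); pickle.dump(p,open('wrist6.pkl','wb')); save(p,'w6',k=1.5)
s=get_state();print(s['contact_force'],s['opening'],s['clock'])
plan([0.66,-0.12,0.0275],99.05)
M=Ro.from_euler('z',98.95,degrees=True).as_matrix()
P,R,y=tool(); print('tcp',(P*1000@M).round(1))
edges(p,5,150,.012,P[2]-.0155+.008,uL=(165,240),uR=(265,345))
```

```text
[-0.40999849  0.43671839 -1.68002333] 0.13561891179897792 7.95
pos [ 0.6606 -0.108   0.0429] yaw 99.02 tiltz [ 4.0e-04 -1.3e-03 -1.0e+00]
d mm [-11.7  -2.4  15.4] turn -0.0005
tcp [-209.5 -635.7   42.9]
bL 145 ang 0.04 lat at x=-60, 0, 30 [-592.43 -592.39 -592.37] xrange -160.0 -77.0 rms 0.08
bR 145 ang 0.06 lat at x=-60, 0, 30 [-675.82 -675.76 -675.73] xrange -160.0 -77.0 rms 0.09
pL 145 ang -0.01 lat at x=-60, 0, 30 [-614.81 -614.83 -614.84] xrange -157.0 -85.0 rms 0.15
pR 145 ang 0.24 lat at x=-60, 0, 30 [-654.15 -653.91 -653.78] xrange -157.0 -85.0 rms 0.15
```

View pics/w6.png

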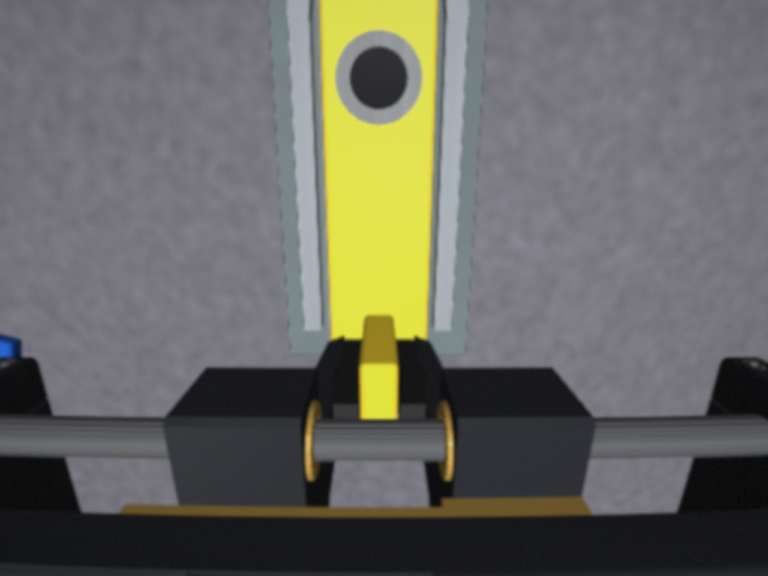

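Centred to about 0.3 mm, so I'll lower onto the bed.

send_rows --series '[{"dx":0,"dy":-0.2,"dz":5,"turn":0,"grip":0},{"dx":0,"dy":0,"dz":5,"turn":0,"grip":0},{"dx":0,"dy":0,"dz":2.5,"turn":0,"grip":0},{"dx":0,"dy":0,"dz":1,"turn":0,"grip":0},{"dx":0,"dy":0,"dz":0,"turn":0,"grip":0},{"dx":0,"dy":0,"dz":0,"turn":0,"grip":0}]'

```text
clock: 8.55
tool_pos: [0.66, -0.1078, 0.0292]
eef_rot: [0.649, 0.761, -0.001, 0.0]
contact_force: [0.5, 0.6, -2.6]
opening: 0.133
```

Run:
```python
from h import *
s=get_state();print(s['contact_force'],s['moment'],s['opening'],s['clock'])
plan([0.66,-0.12,0.0275],99.05)
```

```text
[ 0.49079224  0.59004168 -2.55538731] [-0.15911395 -0.01640719 -0.01892463] 0.1327552609769036 8.55
pos [ 0.66   -0.1078  0.0292] yaw 99.06 tiltz [-3.0e-04 -1.5e-03 -1.0e+00]
d mm [-12.   -1.9   1.7] turn 0.0002
```

send_rows --series '[{"dx":0,"dy":0,"dz":0.8,"turn":0,"grip":0},{"dx":0,"dy":0,"dz":0,"turn":0,"grip":0},{"dx":0,"dy":0,"dz":0,"turn":0,"grip":0}]'

```text
clock: 8.85
tool_pos: [0.6599, -0.1079, 0.0284]
eef_rot: [0.649, 0.761, -0.001, 0.0]
contact_force: [-0.3, 0.3, -2.4]
opening: 0.134
```

send_rows --series '[{"dx":0,"dy":0,"dz":0.7,"turn":0,"grip":0},{"dx":0,"dy":0,"dz":0,"turn":0,"grip":0},{"dx":0,"dy":0,"dz":0,"turn":0,"grip":0}]'

```text
clock: 9.15
tool_pos: [0.66, -0.1079, 0.0277]
eef_rot: [0.649, 0.761, -0.001, 0.0]
contact_force: [-0.4, -0.2, -0.1]
opening: 0.132
```

Run:
```python
from ed import *
s=get_state();print(s['contact_force'],s['moment'],s['opening'],s['clock'])
plan([0.66,-0.12,0.0275],99.05)
p=snapshot('scene'); save(p,'s7',(200,140,360,270),5)
p=snapshot('wrist'); save(p,'w7',k=1.5)
edges(p,5,140,.012,.02,uL=(165,240),uR=(265,345))
```

```text
[-0.38528757 -0.18964022 -0.05873573] [-0.10715938 -0.14681696  0.04840662] 0.1323121993144566 9.15
pos [ 0.66   -0.1079  0.0277] yaw 99.05 tiltz [-3.0e-04 -1.5e-03 -1.0e+00]
d mm [-12.   -1.9   0.2] turn 0.0001
bL 135 ang 0.02 lat at x=-60, 0, 30 [-592.48 -592.45 -592.44] xrange -152.0 -82.0 rms 0.08
bR 135 ang 0.07 lat at x=-60, 0, 30 [-675.77 -675.7  -675.66] xrange -152.0 -82.0 rms 0.07
pL 135 ang 0.08 lat at x=-60, 0, 30 [-614.4  -614.32 -614.28] xrange -151.0 -84.0 rms 0.15
pR 135 ang 0.23 lat at x=-60, 0, 30 [-654.1  -653.86 -653.73] xrange -151.0 -84.0 rms 0.15
```

View pics/s7.png

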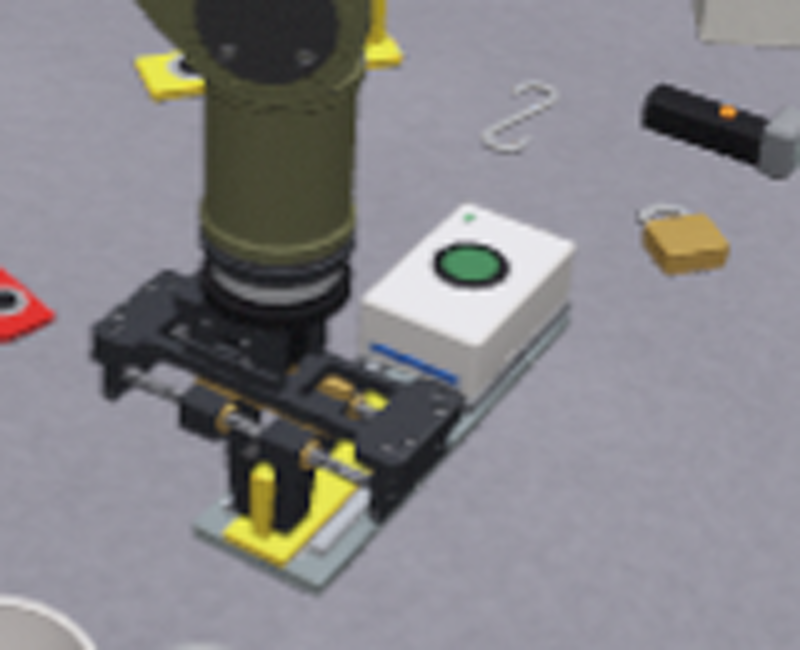

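View pics/w7.png

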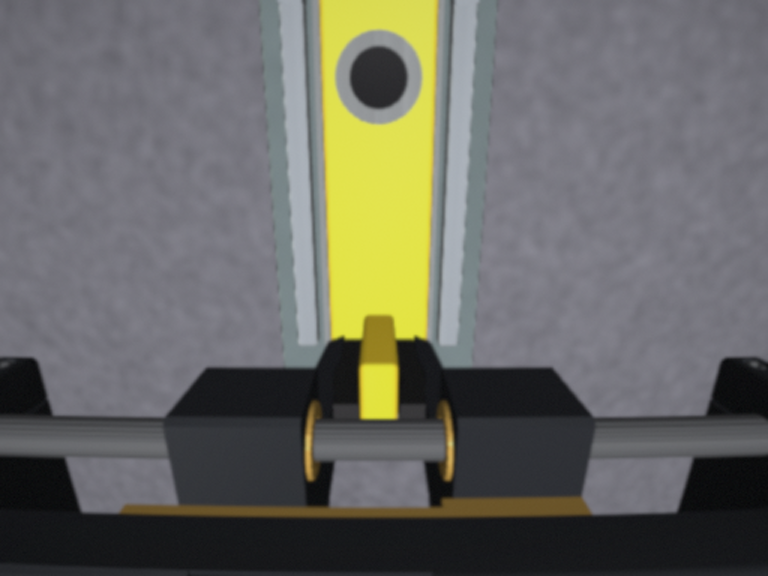

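The plate is flat in the channel and centred. I'll slide through the funnel slowly, watching the force.

send_rows --series '[{"dx":2,"dy":0,"dz":0,"turn":0,"grip":0},{"dx":2,"dy":0,"dz":0,"turn":0,"grip":0},{"dx":2,"dy":0,"dz":0,"turn":0,"grip":0},{"dx":2,"dy":0,"dz":0,"turn":0,"grip":0},{"dx":2,"dy":0,"dz":0,"turn":0,"grip":0},{"dx":2,"dy":0,"dz":0,"turn":0,"grip":0},{"dx":2,"dy":0,"dz":0,"turn":0,"grip":0},{"dx":2,"dy":0,"dz":0,"turn":0,"grip":0}]'

```text
clock: 10.05
tool_pos: [0.6574, -0.0921, 0.0277]
eef_rot: [0.649, 0.761, -0.001, 0.0]
contact_force: [0.8, -1.2, -1.0]
opening: 0.135
```

send_rows --series '[{"dx":2,"dy":0,"dz":0,"turn":0,"grip":0},{"dx":2,"dy":0,"dz":0,"turn":0,"grip":0},{"dx":2,"dy":0,"dz":0,"turn":0,"grip":0},{"dx":2,"dy":0,"dz":0,"turn":0,"grip":0},{"dx":2,"dy":0,"dz":0,"turn":0,"grip":0},{"dx":2,"dy":0,"dz":0,"turn":0,"grip":0},{"dx":2,"dy":0,"dz":0,"turn":0,"grip":0}]'

```text
clock: 10.75
tool_pos: [0.6552, -0.0783, 0.0277]
eef_rot: [0.649, 0.761, -0.001, 0.0]
contact_force: [0.2, -1.5, 2.1]
opening: 0.133
```

```bash
cat >> h.py <<'E'
def st():
    s=get_state(); P,M,y=tool(s); a=np.radians(99.05); d=np.array([np.cos(a),np.sin(a)]); n=np.array([-d[1],d[0]])
    F=np.array(s['contact_force']); print('t',round(s['clock'],2),'nose past mouth ~',(P[:2]@d*1000+132.5+56.2).round(2),'lat',(P[:2]@n*1000).round(2),'z',P[2].round(4),'yaw',np.degrees(y).round(2),'push',(-F[:2]@d).round(2),'latF',(F[:2]@n).round(2),'Fz',F[2].round(2),'mom',np.round(s['moment'],2),'op',round(s['opening'],3))
E
python3 -c "
from h import *
st()"
```

```text
t 10.75 nose past mouth ~ 8.35 lat -634.77 z 0.0277 yaw 99.05 push 1.51 latF 0.04 Fz 2.09 mom [-0.38 -0.16 -0.02] op 0.133
```

send_rows --series '[{"dx":2.5,"dy":0,"dz":0,"turn":0,"grip":0},{"dx":2.5,"dy":0,"dz":0,"turn":0,"grip":0},{"dx":2.5,"dy":0,"dz":0,"turn":0,"grip":0},{"dx":2.5,"dy":0,"dz":0,"turn":0,"grip":0},{"dx":2.5,"dy":0,"dz":0,"turn":0,"grip":0},{"dx":2.5,"dy":0,"dz":0,"turn":0,"grip":0},{"dx":2.5,"dy":0,"dz":0,"turn":0,"grip":0},{"dx":2.5,"dy":0,"dz":0,"turn":0,"grip":0},{"dx":2.5,"dy":0,"dz":0,"turn":0,"grip":0},{"dx":2.5,"dy":0,"dz":0,"turn":0,"grip":0},{"dx":2.5,"dy":0,"dz":0,"turn":0,"grip":0},{"dx":2.5,"dy":0,"dz":0,"turn":0,"grip":0}]'

```text
clock: 11.95
tool_pos: [0.6505, -0.0487, 0.0276]
eef_rot: [0.649, 0.761, -0.001, 0.0]
contact_force: [0.4, -2.6, 3.4]
opening: 0.13
```

```bash
python3 -c "
from h import *
st()"
```

```text
t 11.95 nose past mouth ~ 38.32 lat -634.74 z 0.0276 yaw 99.05 push 2.59 latF 0.03 Fz 3.38 mom [-0.61 -0.2  -0.01] op 0.13
```

send_rows --series '[{"dx":1.5,"dy":0,"dz":0,"turn":0,"grip":0},{"dx":1.5,"dy":0,"dz":0,"turn":0,"grip":0},{"dx":1.5,"dy":0,"dz":0,"turn":0,"grip":0},{"dx":1.5,"dy":0,"dz":0,"turn":0,"grip":0},{"dx":1.5,"dy":0,"dz":0,"turn":0,"grip":0},{"dx":1,"dy":0,"dz":0,"turn":0,"grip":0},{"dx":1,"dy":0,"dz":0,"turn":0,"grip":0}]'

```text
clock: 12.65
tool_pos: [0.649, -0.0394, 0.0276]
eef_rot: [0.649, 0.761, -0.001, 0.0]
contact_force: [0.8, -3.6, 4.4]
opening: 0.129
```

```bash
python3 -c "
from h import *
st()"
```

```text
t 12.65 nose past mouth ~ 47.7 lat -634.75 z 0.0276 yaw 99.05 push 3.65 latF -0.22 Fz 4.4 mom [-0.77 -0.26 -0.02] op 0.129
```

send_rows --series '[{"dx":0.8,"dy":0,"dz":-0.1,"turn":0,"grip":0},{"dx":0.8,"dy":0,"dz":0,"turn":0,"grip":0},{"dx":0.8,"dy":0,"dz":0,"turn":0,"grip":0},{"dx":0.8,"dy":0,"dz":0,"turn":0,"grip":0}]'

```text
clock: 13.05
tool_pos: [0.6485, -0.0361, 0.0276]
eef_rot: [0.649, 0.761, -0.001, 0.0]
contact_force: [-0.0, -4.0, 4.8]
opening: 0.134
```

```bash
python3 -c "
from h import *
st()"
```

```text
t 13.05 nose past mouth ~ 51.0 lat -634.7 z 0.0276 yaw 99.05 push 3.99 latF 0.65 Fz 4.79 mom [-0.79 -0.25  0.03] op 0.134
```

send_rows --series '[{"dx":0.8,"dy":0,"dz":0,"turn":0,"grip":0},{"dx":0.8,"dy":0,"dz":0,"turn":0,"grip":0},{"dx":0.8,"dy":0,"dz":0,"turn":0,"grip":0},{"dx":0.8,"dy":0,"dz":0,"turn":0,"grip":0}]'

```text
clock: 13.45
tool_pos: [0.6479, -0.033, 0.0276]
eef_rot: [0.649, 0.761, -0.001, 0.0]
contact_force: [1.3, -3.1, 5.8]
opening: 0.128
```

```bash
python3 -c "
from h import *
st()"
```

```text
t 13.45 nose past mouth ~ 54.21 lat -634.68 z 0.0276 yaw 99.05 push 3.25 latF -0.84 Fz 5.76 mom [-0.78 -0.26  0.01] op 0.128
```

send_rows --series '[{"dx":0.8,"dy":0,"dz":-0.2,"turn":0,"grip":0},{"dx":0.8,"dy":0,"dz":-0.2,"turn":0,"grip":0},{"dx":0.8,"dy":0,"dz":0,"turn":0,"grip":0}]'

```text
clock: 13.75
tool_pos: [0.6471, -0.0299, 0.0277]
eef_rot: [0.649, 0.761, -0.001, -0.0]
contact_force: [0.5, -1.9, 1.4]
opening: 0.133
```

```bash
python3 -c "
from h import *
st()"
```

```text
t 13.75 nose past mouth ~ 57.39 lat -634.35 z 0.0277 yaw 99.08 push 1.92 latF -0.24 Fz 1.44 mom [-0.42 -0.24 -0.01] op 0.133
```

send_rows --series '[{"dx":0.8,"dy":0,"dz":0,"turn":0,"grip":0},{"dx":0.8,"dy":0,"dz":0,"turn":0,"grip":0},{"dx":0.8,"dy":0,"dz":0,"turn":0,"grip":0}]'

```text
clock: 14.05
tool_pos: [0.6468, -0.0277, 0.0277]
eef_rot: [0.649, 0.761, -0.001, -0.0]
contact_force: [0.7, -1.6, -0.1]
opening: 0.13
```

```bash
python3 -c "
from h import *
st()"
```

```text
t 14.05 nose past mouth ~ 59.61 lat -634.35 z 0.0277 yaw 99.08 push 1.7 latF -0.45 Fz -0.15 mom [-0.26 -0.15 -0.07] op 0.13
```

send_rows --series '[{"dx":0.7,"dy":0,"dz":0,"turn":0,"grip":0},{"dx":0.7,"dy":0,"dz":0,"turn":0,"grip":0},{"dx":0.7,"dy":0,"dz":0,"turn":0,"grip":0},{"dx":0.7,"dy":0,"dz":0,"turn":0,"grip":0}]'

```text
clock: 14.45
tool_pos: [0.6464, -0.0253, 0.0278]
eef_rot: [0.649, 0.761, -0.001, 0.0]
contact_force: [-0.5, -1.4, -1.4]
opening: 0.128
```

```bash
python3 -c "
from h import *
st()"
```

```text
t 14.45 nose past mouth ~ 62.04 lat -634.41 z 0.0278 yaw 99.07 push 1.26 latF 0.76 Fz -1.45 mom [-0.31 -0.13  0.02] op 0.128
```

send_rows --series '[{"dx":0.7,"dy":0,"dz":0,"turn":0,"grip":0},{"dx":0.7,"dy":0,"dz":0,"turn":0,"grip":0},{"dx":0.7,"dy":0,"dz":0,"turn":0,"grip":0}]'

```text
clock: 14.75
tool_pos: [0.6464, -0.025, 0.0279]
eef_rot: [0.649, 0.76, -0.002, 0.001]
contact_force: [-0.4, -3.9, -0.4]
opening: 0.132
```

```bash
python3 -c "
from h import *
st()"
```

```text
t 14.75 nose past mouth ~ 62.29 lat -634.39 z 0.0279 yaw 99.0 push 3.81 latF 0.98 Fz -0.39 mom [-0.96 -0.1  -0.  ] op 0.132
```

send_rows --series '[{"dx":0,"dy":0,"dz":0,"turn":0,"grip":0},{"dx":0,"dy":0,"dz":0,"turn":0,"grip":0}]'

```text
clock: 14.95
tool_pos: [0.6464, -0.0245, 0.0279]
eef_rot: [0.649, 0.76, -0.001, 0.001]
contact_force: [-0.3, -4.5, -1.3]
opening: 0.134
```

```bash
python3 -c "
from h import *
st()"
```

```text
t 14.95 nose past mouth ~ 62.82 lat -634.47 z 0.0279 yaw 99.01 push 4.41 latF 1.06 Fz -1.31 mom [-1.07 -0.1   0.  ] op 0.134
```

send_rows --series '[{"dx":0.7,"dy":0,"dz":0,"turn":0,"grip":0},{"dx":0.7,"dy":0,"dz":0,"turn":0,"grip":0},{"dx":0,"dy":0,"dz":0,"turn":0,"grip":0}]'

```text
clock: 15.25
tool_pos: [0.6462, -0.0236, 0.0279]
eef_rot: [0.649, 0.76, -0.002, 0.001]
contact_force: [0.2, -5.8, -0.6]
opening: 0.13
```

```bash
python3 -c "
from h import *
st()"
```

```text
t 15.25 nose past mouth ~ 63.78 lat -634.47 z 0.0279 yaw 99.0 push 5.72 latF 0.68 Fz -0.63 mom [-1.27 -0.15  0.06] op 0.13
```

send_rows --series '[{"dx":0.7,"dy":0,"dz":0,"turn":0,"grip":0},{"dx":0.7,"dy":0,"dz":0,"turn":0,"grip":0},{"dx":0.6,"dy":0,"dz":0,"turn":0,"grip":0},{"dx":0,"dy":0,"dz":0,"turn":0,"grip":0}]'

```text
clock: 15.65
tool_pos: [0.646, -0.0226, 0.028]
eef_rot: [0.65, 0.76, -0.002, 0.001]
contact_force: [0.1, -7.2, 0.2]
opening: 0.134
```

```bash
python3 -c "
from h import *
st()"
```

```text
t 15.65 nose past mouth ~ 64.75 lat -634.42 z 0.028 yaw 98.97 push 7.12 latF 1.01 Fz 0.22 mom [-1.5  -0.17  0.03] op 0.134
```

send_rows --series '[{"dx":0.7,"dy":0,"dz":0,"turn":0,"grip":0},{"dx":0.7,"dy":0,"dz":0,"turn":0,"grip":0},{"dx":0.4,"dy":0,"dz":0,"turn":0,"grip":0},{"dx":0,"dy":0,"dz":0,"turn":0,"grip":0},{"dx":0,"dy":0,"dz":0,"turn":0,"grip":0}]'

```text
clock: 16.15
tool_pos: [0.6458, -0.0218, 0.028]
eef_rot: [0.65, 0.76, -0.003, 0.002]
contact_force: [0.6, -8.8, 0.5]
opening: 0.132
```

```bash
python3 -c "
from h import *
st()"
```

```text
t 16.15 nose past mouth ~ 65.55 lat -634.36 z 0.028 yaw 98.94 push 8.8 latF 0.76 Fz 0.49 mom [-1.79 -0.23  0.05] op 0.132
```

send_rows --series '[{"dx":0,"dy":0,"dz":0,"turn":0,"grip":0},{"dx":0,"dy":0,"dz":0,"turn":0,"grip":0},{"dx":0,"dy":0,"dz":0,"turn":0,"grip":0},{"dx":0,"dy":0,"dz":0,"turn":0,"grip":0},{"dx":0,"dy":0,"dz":0,"turn":0,"grip":0},{"dx":0,"dy":0,"dz":0,"turn":0,"grip":0},{"dx":0,"dy":0,"dz":0,"turn":0,"grip":0},{"dx":0,"dy":0,"dz":0,"turn":0,"grip":0},{"dx":0,"dy":0,"dz":0,"turn":0,"grip":0},{"dx":0,"dy":0,"dz":0,"turn":0,"grip":0},{"dx":0,"dy":0,"dz":0,"turn":0,"grip":0},{"dx":0,"dy":0,"dz":0,"turn":0,"grip":0},{"dx":0,"dy":0,"dz":0,"turn":0,"grip":0},{"dx":0,"dy":0,"dz":0,"turn":0,"grip":0},{"dx":0,"dy":0,"dz":0,"turn":0,"grip":0},{"dx":0,"dy":0,"dz":0,"turn":0,"grip":0},{"dx":0,"dy":0,"dz":0,"turn":0,"grip":0},{"dx":0,"dy":0,"dz":0,"turn":0,"grip":0},{"dx":0,"dy":0,"dz":0,"turn":0,"grip":0},{"dx":0,"dy":0,"dz":0,"turn":0,"grip":0}]'

```text
clock: 18.15
tool_pos: [0.6459, -0.0218, 0.028]
eef_rot: [0.65, 0.76, -0.003, 0.002]
contact_force: [0.2, -7.9, 0.6]
opening: 0.133
```

```bash
python3 -c "
from h import *
st()
p=snapshot('scene'); save(p,'s8',(200,140,360,270),5)
p=snapshot('wrist'); save(p,'w8',k=1.5)"
```

```text
t 18.15 nose past mouth ~ 65.56 lat -634.4 z 0.028 yaw 98.93 push 7.79 latF 1.03 Fz 0.59 mom [-1.71 -0.18  0.06] op 0.133
```

View pics/s8.png

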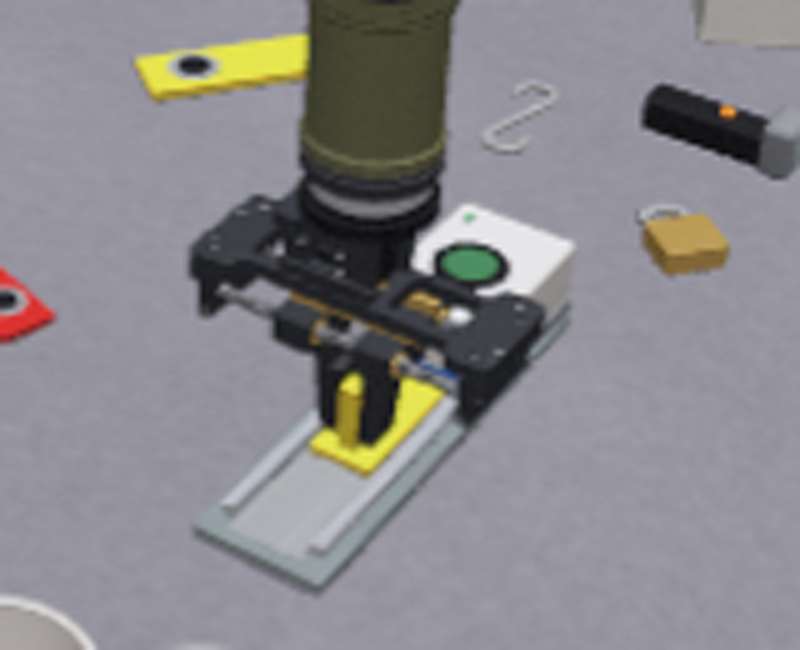

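View pics/w8.png

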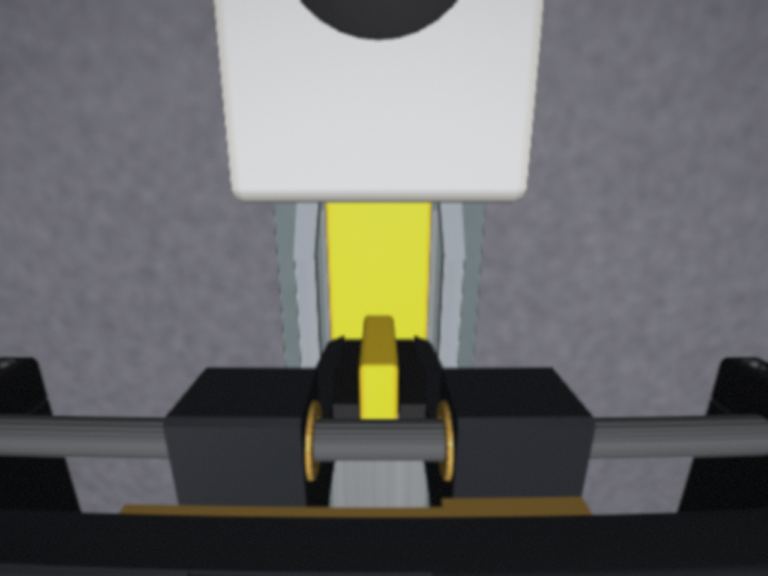

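Held for over 2 s at about 8 N, and the force rose about 1.5 N/mm, which matches the spring. Easing off now.

send_rows --series '[{"dx":-0.7,"dy":0,"dz":0,"turn":0,"grip":0},{"dx":-0.7,"dy":0,"dz":0,"turn":0,"grip":0},{"dx":-0.7,"dy":0,"dz":0,"turn":0,"grip":0},{"dx":-0.7,"dy":0,"dz":0,"turn":0,"grip":0},{"dx":-0.7,"dy":0,"dz":0,"turn":0,"grip":0},{"dx":-0.7,"dy":0,"dz":0,"turn":0,"grip":0},{"dx":-0.6,"dy":0,"dz":0,"turn":0,"grip":0},{"dx":0,"dy":0,"dz":0,"turn":0,"grip":0},{"dx":0,"dy":0,"dz":0,"turn":0,"grip":0}]'

```text
clock: 19.15
tool_pos: [0.6463, -0.0238, 0.0279]
eef_rot: [0.649, 0.761, -0.001, 0.001]
contact_force: [0.6, -5.4, -0.5]
opening: 0.134
```

```bash
python3 -c "
from h import *
st()"
```

```text
t 19.15 nose past mouth ~ 63.56 lat -634.49 z 0.0279 yaw 99.03 push 5.44 latF 0.23 Fz -0.52 mom [-1.14 -0.13  0.07] op 0.134
```

send_rows --series '[{"dx":-0.6,"dy":0,"dz":0,"turn":0,"grip":0},{"dx":-0.6,"dy":0,"dz":0,"turn":0,"grip":0},{"dx":-0.6,"dy":0,"dz":0,"turn":0,"grip":0},{"dx":-0.6,"dy":0,"dz":0,"turn":0,"grip":0},{"dx":0,"dy":0,"dz":0,"turn":0,"grip":0},{"dx":0,"dy":0,"dz":0,"turn":0,"grip":0}]'

```text
clock: 19.75
tool_pos: [0.6466, -0.025, 0.028]
eef_rot: [0.649, 0.761, -0.001, 0.0]
contact_force: [1.5, -3.8, -1.3]
opening: 0.133
```

```bash
python3 -c "
from h import *
st()"
```

```text
t 19.75 nose past mouth ~ 62.33 lat -634.67 z 0.028 yaw 99.08 push 3.95 latF -0.91 Fz -1.28 mom [-0.77 -0.07  0.07] op 0.133
```

send_rows --series '[{"dx":-0.6,"dy":0,"dz":0,"turn":0,"grip":0},{"dx":-0.6,"dy":0,"dz":0,"turn":0,"grip":0},{"dx":0,"dy":0,"dz":0,"turn":0,"grip":0}]'

```text
clock: 20.05
tool_pos: [0.647, -0.0252, 0.0281]
eef_rot: [0.649, 0.761, 0.0, -0.0]
contact_force: [-0.5, 0.4, -1.2]
opening: 0.131
```

```bash
python3 -c "
from h import *
st()"
```

```text
t 20.05 nose past mouth ~ 62.0 lat -634.98 z 0.0281 yaw 99.09 push -0.44 latF 0.44 Fz -1.19 mom [-0.25 -0.07 -0.01] op 0.131
```

send_rows --series '[{"dx":0,"dy":0,"dz":0,"turn":0,"grip":0.2},{"dx":0,"dy":0,"dz":0,"turn":0,"grip":0.3},{"dx":0,"dy":0,"dz":0,"turn":0,"grip":0.4},{"dx":0,"dy":0,"dz":0,"turn":0,"grip":0.4},{"dx":0,"dy":0,"dz":0,"turn":0,"grip":0.4}]'

```text
clock: 20.55
tool_pos: [0.647, -0.0264, 0.0281]
eef_rot: [0.649, 0.761, -0.001, 0.0]
contact_force: [0.2, 0.1, 0.1]
opening: 0.4
```

```bash
python3 -c "
from h import *
st()
p=snapshot('wrist'); save(p,'w9',k=1.5)"
```

```text
t 20.55 nose past mouth ~ 60.84 lat -634.77 z 0.0281 yaw 99.06 push -0.04 latF -0.24 Fz 0.12 mom [-0.07 -0.17 -0.01] op 0.4
```

View pics/w9.png

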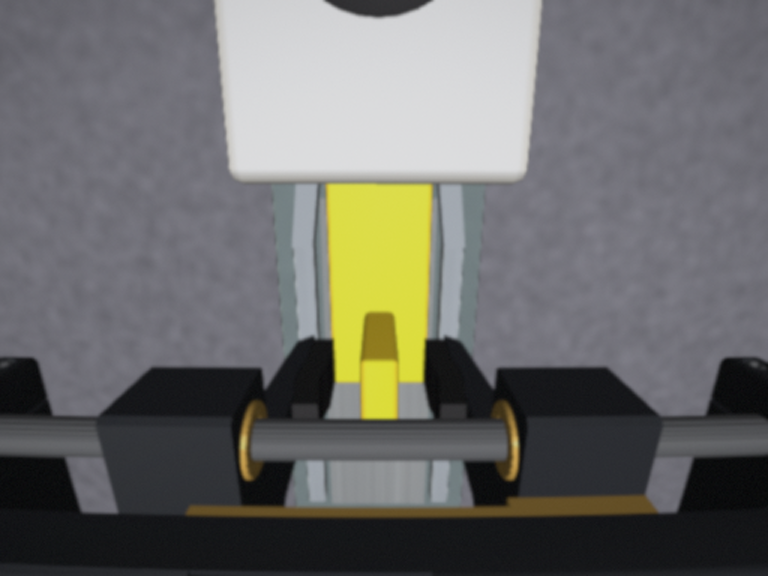

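Released. The tab is clear of both fingers at u≈252, so I'll retreat straight up and check.

send_rows --series '[{"dx":0,"dy":0,"dz":-10,"turn":0,"grip":0.4},{"dx":0,"dy":0,"dz":-20,"turn":0,"grip":0.4},{"dx":0,"dy":0,"dz":-30,"turn":0,"grip":0.4},{"dx":0,"dy":0,"dz":-40,"turn":0,"grip":0.4},{"dx":0,"dy":0,"dz":-40,"turn":0,"grip":0.4},{"dx":0,"dy":0,"dz":-20,"turn":0,"grip":0.4},{"dx":0,"dy":0,"dz":0,"turn":0,"grip":0.4},{"dx":0,"dy":0,"dz":0,"turn":0,"grip":0.4}]'

```text
clock: 21.4
tool_pos: [0.647, -0.0264, 0.189]
eef_rot: [0.649, 0.761, -0.001, 0.001]
contact_force: [0.1, -0.2, -1.1]
opening: 0.4
```

Run:
```python
from ed import *
st()
p=snapshot('wrist'); save(p,'w10',k=1.5); pickle.dump(p,open('w10.pkl','wb'))
p=snapshot('scene'); save(p,'s10',(200,140,360,270),5)
```

```text
t 21.4 nose past mouth ~ 60.83 lat -634.77 z 0.189 yaw 99.06 push 0.23 latF -0.05 Fz -1.13 mom [-0.04 -0.09  0.01] op 0.4
```

View pics/w10.png

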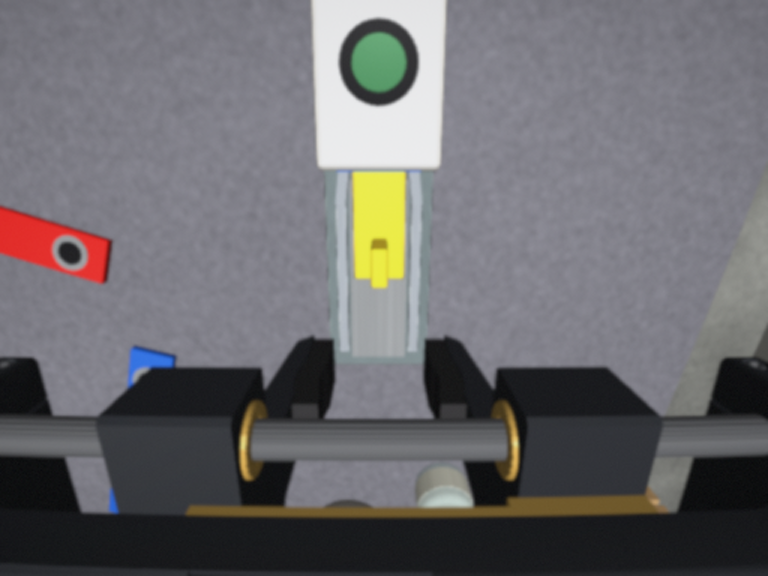

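View pics/s10.png

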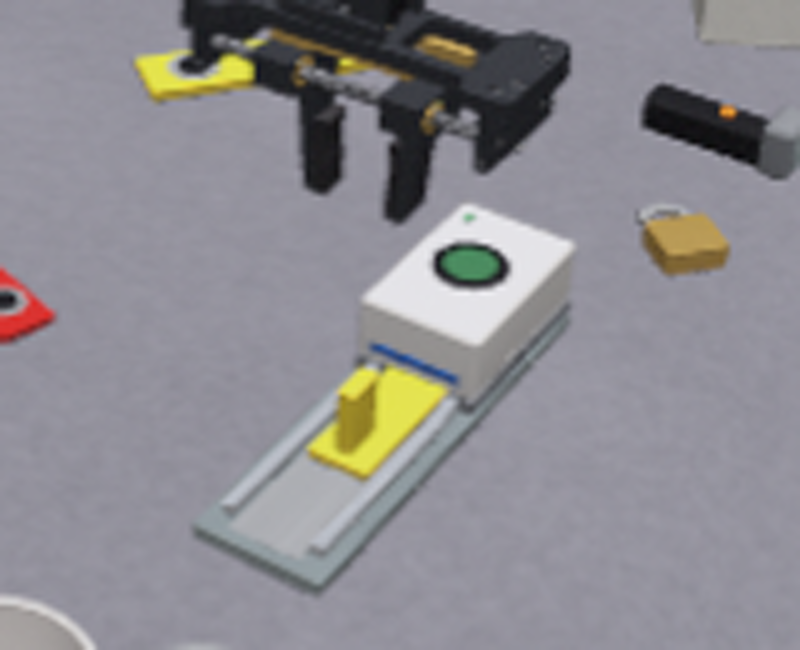

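Run:
```python
from h import *
p=pickle.load(open('w10.pkl','rb')); M=Ro.from_euler('z',99.05,degrees=True).as_matrix()
t=(world(p,[240],[185.6],z=.020)*1000@M)[0]; b=(world(p,[252],[241],z=.012)*1000@M)[0]
e=(world(p,[235.5,270.5,236,270],[120,120,180,180],z=.02)*1000@M)
print('nose past mouth',t[0]+150-(b[0]+166), 'plate edges lat',e[:,1].round(1))
st(); finish_job()
```

```text
nose past mouth 62.63784979324956 plate edges lat [-615.4 -654.9 -614.8 -655.7]
t 21.5 nose past mouth ~ 60.7 lat -633.86 z 0.1871 yaw 99.07 push -0.76 latF -0.68 Fz -0.29 mom [-0.02 -0.13  0.  ] op 0.402
the job is handed in; nothing more can be done
```

I handed the job in. The yellow plate is lying flat in the tunnel at the stop, released, and the arm is clear above it. `finish_job` gave no verdict, so what follows rests on my own measurements.

- **Plate choice:** there were two yellow plates, about 150 × 40 mm and about 200 × 50 mm. I used the smaller one.
- **Run-in:** I set it down with its nose about 20 mm before the mouth, rather than the 10 mm suggested. That is inside the judged range. It was centred in the channel to within about 0.5 mm.
- **Stop:** I felt first contact about 62 mm past the mouth. The force then rose about 1.5 N per mm, which matches the sprung stop.
- **Press:** I held it for over 2 s. The measured push read 8.8 N at the start of the hold and 7.8 N at the end, including perhaps 1–2 N of sliding friction. The highest push I read at any time was 8.8 N.
- **Release:** I eased off until the push was near zero, then opened the fingers and moved straight up. A camera check afterwards puts the nose about 62.6 mm past the mouth, in line with the contact point to within a millimetre or so, and about 1 mm off the centre line.

**What I could not confirm:**
- The lamp looked green before and after, so it did not tell me whether the plate was read.
- I did not measure how far the bystanders moved, but they looked undisturbed where they showed in the last pictures.
- Early on, the cameras disagreed by up to 4 mm on where the reader was. I settled this by measuring plate and bed together in the wrist view.
- My first two move calls were refused because rows were missing keys; nothing moved.

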